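# Fetch the chamber case from behind the bottle and canister

### The arm

A 6-joint arm with a two-finger parallel gripper is mounted at the origin on a cart in front of the work surface, level with it; the furniture and walls round the work are solid. World frame = base frame: x ahead of the robot, y to its left, z up, the work surface at z = 0. Lengths are in mm, angles in rad, forces in N, time in s.
With the tool pointing down it reaches from about 350 to 975 mm from the base axis. Payload 7.1 kg.
Tool frame: the origin (TCP) lies at the very end of the fingers, on their centre line; the grasp point (between the pads) lies 19 mm behind it; z points along the fingers, y is the line along which they close (so a half turn about z gives the same grasp; the last joint's range is limited). The gripper opens to 88 mm and grips with 3 to 60 N. Pads are 20 mm wide; open, the fingers measure 115 mm over their backs; the gripper's body (75 mm by 178 mm) begins 61 mm behind the grasp point.
Start: joints at [-1.225, 0.423, 1.63, -0, 1.089, -0.019], TCP at [222.993, -583.848, 222.675] pointing down, gripper open.
Joint ranges: [-3, 3], [-0.9, 2.11], [0.09, 2.58], [-1.31, 4.45], [0.11, 2.69], [-2.54, 2.54]. Speed limits (rad/s): [2.39, 2.39, 3.01, 3.14, 3.14, 3.14].

### API

Orientations are given as a rotation vector (axis times angle).
In Python, from workcell import observe, optics, ctrl, silhouettes, pinpoint gives the robot as it stands. The module is installed in compiled form; this text tells all that it offers.
- The arm moves only by the tool arm_command, never from a script. Its argument "plan" is a list of rows, each a list of 7 numbers: the shift along the world's x, y, z scaled (see below), then the turn, a rotation vector about the world's x, y, z scaled (see below), then the gripper's target within -1 to 1 (shut at 1, half-way at 0, fully open at -1). A call has 1 to 8 rows; each row shifts and turns the commanded pose from where the row before left it; what a row does not reach is not made up. The controller multiplies each number of a shift by 50 cm and each number of a turn by 120 degrees. A row lasts 1/12 s, in which the tool goes at most 41.7 mm and 7.16 degrees, less where a joint would pass 70% of its speed; a pose out of reach is approached as far as the arm can. A call with a number of a shift or a turn outside -1 to 1 is refused whole. A call with a gripper value outside its range is refused whole. The fingers move at their own pace and stop on an object; "grip_force" is the grip in N (left out, the last holds). Time passes only in rows, so rows that do not move let the fingers close. It gives the time, the measured TCP pose, the force, the opening and the grip force at its end, in the units of the state.
- observe(): the state, without advancing time (a new reading comes with each control period).
- optics.read_camera(name): name is "scene" or "top" or "wrist"; returns the picture (384x512x3 uint8, red, green, blue); there is no depth.
- optics.camera_info(name): a dict with "fx", "fy", "cx", "cy" (pixels), "k1" (the pictures are not rectified: a ray, as slopes to the right and down, at radius r is drawn at 1 + k1 r^2 times it, then the intrinsics apply), "xyz" and "rotation" of the camera in the world; the wrist camera has in their place "tool_from_camera" (4x4, takes a point from camera to tool coordinates, whose origin is the TCP and whose axes are the flange's). Camera axes: x right, y down, z forward; pixel columns grow to the right and rows downward; lengths in mm; the calibration is good to about 2 mm. A picture is of the moment at which its call begins: read the wrist's pose just before it. camera_info takes no time and is no camera call.
- ctrl.hand_in(): hands the job in; it is judged then, once.
Trained networks look in the newest picture that a camera, given by its name, has taken for a name from the list of things; names that differ only in an ending like _2 or _b are one class to them, and where a whole thing is asked for, a point or a joint stands for the part that bears it (a point fixed in the world has none). Each returns a list of dicts, best first, with "score" (0 to 1); they miss things now and then, are a little off and sometimes report something else, mostly with a low value. They report only what shows in the picture. A call takes as long as a camera call. They do not tell look-alikes from the thing itself.
- silhouettes(camera, thing): "mask" (384x512 bool, what is visible of it).
- pinpoint(camera, thing): "xyz" ([x, y, z] in mm, in the coordinates of the camera as it stood for that picture, good to about 4 mm: a listed point, or the origin of a listed thing).
The state is a dict: "clock": time; "q": joint angles; "qd": joint speeds; "effort": joint torques, N m; "tool_pos": TCP position; "eef_rot": TCP orientation; "force": force on the tool from outside, world axes, zero at the start; "torque": the same for the moment, N m; "opening": finger opening in mm; "finger_force": force on a finger pad.
Only numpy, scipy, OpenCV 4.12 (cv2) and the standard library are available. Lean on these libraries where they do the work, as an engineer would, in place of code of your own. Each camera call takes 0.05 s, during which the arm holds its last target. There are 200 camera calls.

### The job

Lift the brown dropper bottle and the black canister off the metal rack one by one and stand both in the white side tray, then fetch the flat black case that lay behind them and lay it square inside the outline in the middle of the grey plate. After that stand the bottle and the canister upright again, each on the same ring of the rack where it stood at first. Do not shift the case before both are out of the way, do not tip anything over, and leave the tape roll, the timer and the small white bottle where they are.

Things in the scene. Friction and masses are not known exactly. Their poses are not given: they have to be found in the camera images.
- storage_rack: Flat bare-metal plate, fixed, 156 mm (its x) by 136 mm (y), top 6 mm above its origin at the centre of the underside. The -x edge faces the robot; a rim 3 mm thick along the +x edge rises to 17 mm. Marked on top: two 52 mm rings at x = -44, y = +26.5 and -26.5 mm (bottle and canister, either way round, start within 3 mm of the ring centres) and a 66 x 102 mm outline at x = +19 (case).
- side_tray: Shallow white tray, fixed, 130 mm (its x) by 190 mm (y) outside; origin at the centre of its underside, inner floor 3 mm above it; walls 3 mm thick, 12 mm high. Empty at the start; bottle and canister are set aside in it, for instance at y = +45 and -45 mm. It stands left or right of the rack, the plate on the other side.
- plate: Flat grey plate, fixed, 110 mm (its x) by 150 mm (its y), 6 mm thick; origin at the centre of its underside. A black outline of 68 (x) by 106 (y) mm is marked on the middle of its top: there the case goes, long side along the plate's y, either way round.
- case_center (a point): Centre (10 mm above its underside) of the flat black lidded case, loose, 0.05 to 0.09 kg, lid stays shut: 58 mm wide along its x, 96 mm long along its y, 20 mm tall. Grasp it across the 58 mm. It lies on the rack about 10 mm behind bottle and canister, turned as the rack (within 0.05 rad), with about 26 mm free between it and the rear rim.
- bottle_center (a point): Centre of the brown glass dropper bottle with black cap, loose, 0.08 to 0.17 kg, standing: 45 mm diameter up to 70 mm, narrower shoulder and cap above, 90 mm tall; the point lies 45 mm above its underside, on its axis (z up). About 8 mm stand free between it and the canister.
- canister_center (a point): Centre of the black canister with a white ribbed base, loose, 0.07 to 0.16 kg, standing: 38 mm diameter (41 mm at the base, the lowest 16 mm), 67 mm tall; the point lies 33.5 mm above its underside, on its axis (z up).
- tape_roll: Bystander: tan roll of masking tape lying flat, 66 mm diameter, 18 mm tall, loose; origin at the centre of its underside. Leave it alone.
- bench_timer: Bystander: white timer with buttons lying flat, 62 x 68 x 18 mm, loose; origin at the centre of its underside. Leave it alone.
- white_bottle: Bystander: small white bottle standing, 29 mm diameter, 60 mm tall, loose; origin at the centre of its underside. Leave it alone.
Mind the look-alikes: they are no part of the job. What is shaped like the part that bears canister_center but orange, purple or yellow is not meant.

How it is judged:
By the outcome, as a careful person would: the job done as asked, in the order asked, and still so for the second after the job is handed in, with the robot touching nothing.
It also fails if it takes over 115 s, if anything falls off the work surface, if the arm or the gripper's body presses on something with over 40 N, if the wrist force passes 120 N, or if a joint passes its speed limit or range.

## Working session

There is one attempt and no reset: what is moved stays moved. The work goes in short steps, Python scripts to look and compute and a tool call to move; the robot and the scene stay as the last step left them, time stands still between calls to the robot, and variables do not carry over. Pictures are saved under pics/ and viewed, at most 19 in all, crops included, and the job is handed in when it is done.

Besides the shell and the picture viewer there is one more tool, called after "Call:" by a JSON object that holds its "method" and its "body". arm_command: Moves the arm, as the interface text tells. Its arguments: {"type":"object","properties":{"plan":{"type":"array"},"grip_force":{"type":"number"}},"required":["plan"]}

```bash
mkdir -p pics; cat > h.py <<'E'
import numpy as np, cv2
from scipy.spatial.transform import Rotation as R
from workcell import observe, optics, ctrl, silhouettes, pinpoint
def campose(name):
    i=optics.camera_info(name)
    if name=='wrist':
        s=observe(); T=np.eye(4); T[:3,:3]=R.from_rotvec(s['eef_rot']).as_matrix(); T[:3,3]=s['tool_pos']
        T=T@np.array(i['tool_from_camera'])
        return i,T[:3,:3],T[:3,3]
    r=np.array(i['rotation']); 
    if r.shape!=(3,3): r=R.from_rotvec(r).as_matrix()
    return i,r,np.array(i['xyz'])
def ray(P,uv):
    i,r,o=P
    d=((np.array(uv,float).reshape(-1,2)-[i['cx'],i['cy']])/[i['fx'],i['fy']])
    u=d.copy()
    for _ in range(20): u=d/(1+i['k1']*(u**2).sum(1,keepdims=True))
    return np.c_[u,np.ones(len(u))]@r.T,o
def onz(P,uv,z):
    d,o=ray(P,uv); return o+d*((z-o[2])/d[:,2])[:,None]
def proj(P,X):
    i,r,o=P; c=(np.array(X,float).reshape(-1,3)-o)@r; s=c[:,:2]/c[:,2:]
    s=s*(1+i['k1']*(s**2).sum(1,keepdims=True)); return s*[i['fx'],i['fy']]+[i['cx'],i['cy']]
def snap(name,f=None):
    P=campose(name); im=optics.read_camera(name)
    if f: cv2.imwrite('pics/'+f,im[:,:,::-1])
    return P,im
def pin(P,name,thing,n=3):
    for d in pinpoint(name,thing)[:n]:
        X=P[1]@np.array(d['xyz'])+P[2]; print(name,thing,round(d['score'],2),X.round(1),'px',proj(P,X).round(0)[0])
E
python3 - <<'E'
from h import *
for c in ('scene','top'):
    P,im=snap(c,c+'1.png'); print(c,P[2],P[0]['k1'],P[0]['fx'])
    for t in ['storage_rack','side_tray','plate','case_center','bottle_center','canister_center','tape_roll','bench_timer','white_bottle']: pin(P,c,t)
print(observe(), optics.camera_info('wrist'))
E
```

```text
scene [ 404.17261884  685.71224357 1223.73312707] -0.046451314648556216 488.3111399920947
scene storage_rack 0.68 [561.9 -23.    1.9] px [237. 198.]
scene storage_rack 0.36 [ 670.  -188.3   -1.3] px [211. 149.]
scene side_tray 0.85 [ 463.  -269.     1.4] px [281. 136.]
scene plate 0.84 [4.432e+02 2.917e+02 3.000e-01] px [262. 308.]
scene case_center 0.84 [581.  -23.3  18.3] px [230. 194.]
scene bottle_center 0.81 [520.2 -49.5  50.2] px [252. 183.]
scene bottle_center 0.2 [ 669.6 -190.8   -4.8] px [212. 149.]
scene canister_center 0.82 [639.9 117.   34.5] px [200. 232.]
scene canister_center 0.72 [478.2 106.2  34.9] px [259. 237.]
scene canister_center 0.52 [554.3  97.5  36.3] px [232. 230.]
scene tape_roll 0.49 [384.9 -77.8   1.7] px [299. 190.]
scene bench_timer 0.58 [392.4  60.    1.3] px [292. 231.]
scene white_bottle 0.7 [ 666.4 -193.9   -3.1] px [213. 148.]
top [ 289.48308779   19.33607516 1117.86125613] -0.019891582654310454 431.10806776327564
top storage_rack 0.75 [569.9 -24.4  -0.6] px [263. 166.]
top side_tray 0.86 [ 469.5 -269.3    4.1] px [356. 204.]
top plate 0.62 [524.3 
[... 1039 characters left out ...]
00, -5.69876843e-01,  4.16862734e-05]), 'force': array([ 0.15744398, -0.67906167,  0.2920181 ]), 'torque': array([-0.01560756, -0.0080601 ,  0.0036283 ]), 'finger_force': 0.0, 'opening': 87.37434228669746} {'fx': 266.96837333306746, 'fy': 266.96837333306746, 'cx': 256.61714230087364, 'cy': 192.37161772392173, 'k1': -0.05589057427562516, 'tool_from_camera': array([[ 1.41090326e-04, -9.65329016e-01, -2.61036150e-01,
         7.18747077e+01],
       [ 9.99999891e-01,  1.97375262e-05,  4.67510358e-04,
         7.60604078e-01],
       [-4.46149106e-04, -2.61036188e-01,  9.65328913e-01,
        -1.62081872e+02],
       [ 0.00000000e+00,  0.00000000e+00,  0.00000000e+00,
         1.00000000e+00]])}
```

```bash
cd pics; python3 -c "
import cv2
for c in('scene','top'):cv2.imwrite(c+'1b.png',cv2.resize(cv2.imread(c+'1.png'),(800,600)))"
```

```text
(no output)
```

View pics/scene1b.png

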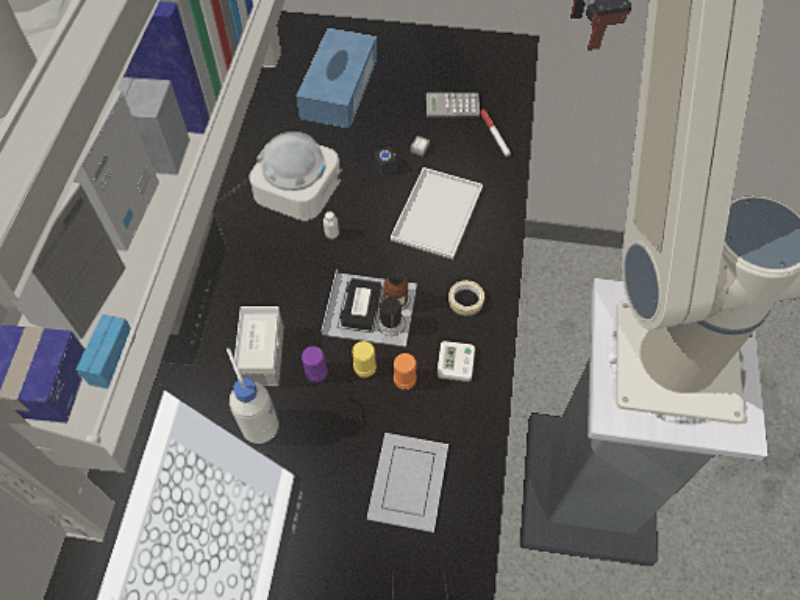

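View pics/top1b.png

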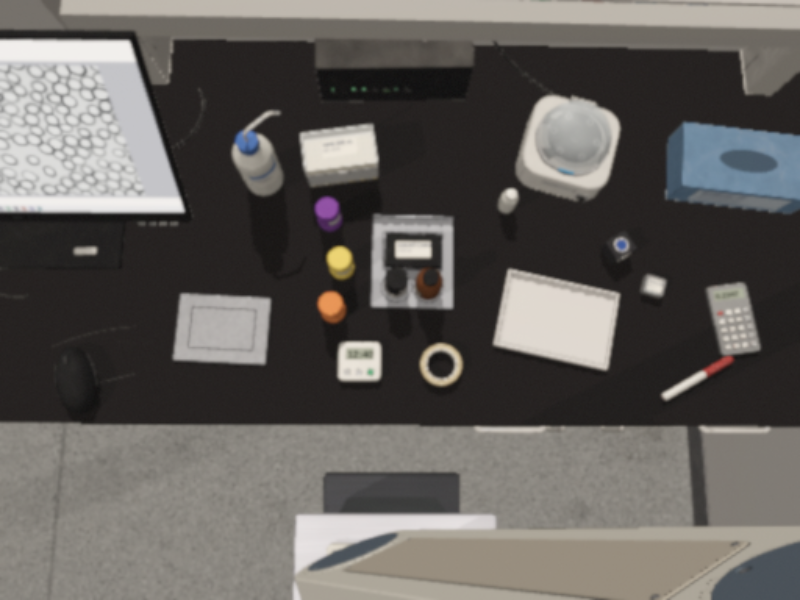

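The scene picture (800×600 view) shows the rack at about (370,308), with the brown bottle at (396,288) and a black canister at (390,312). The tray is upper right at (437,212) and the plate is below at (408,482). Possible canisters are purple (315,364), yellow (364,359), orange (404,371) and the black one on the rack (390,312). Only the black one fits, being black with a white base and standing on a ring. I'll confirm that in a crop.

```bash
python3 - <<'E'
from h import *
im=cv2.imread('pics/scene1.png'); cv2.imwrite('pics/crop.png',cv2.resize(im[165:250,185:305],None,fx=6,fy=6,interpolation=cv2.INTER_CUBIC))
for c in ('scene','top'):
    P,_=snap(c)
    for t,z in (('storage_rack',6),('plate',6),('side_tray',12)):
        ms=silhouettes(c,t)
        if not ms: continue
        m=ms[0]['mask'].astype(np.uint8); cn=max(cv2.findContours(m,0,2)[0],key=cv2.contourArea)
        X=onz(P,cn[:,0],z)[:,:2].astype(np.float32)
        (x,y),(w,h),a=cv2.minAreaRect(X); print(c,t,round(ms[0]['score'],2),round(x,1),round(y,1),round(w,1),round(h,1),round(a,1))
E
```

```text
scene storage_rack 0.72 563.8 -23.1 139.7 159.2 89.0
scene plate 0.78 446.0 291.7 151.9 110.6 87.4
scene side_tray 0.69 467.5 -265.5 203.5 137.4 77.3
top storage_rack 0.91 567.6 -24.4 136.8 163.4 89.5
top plate 0.78 447.4 289.1 150.8 109.3 87.1
top side_tray 0.85 468.4 -266.3 192.6 132.8 77.8
```

View pics/crop.png

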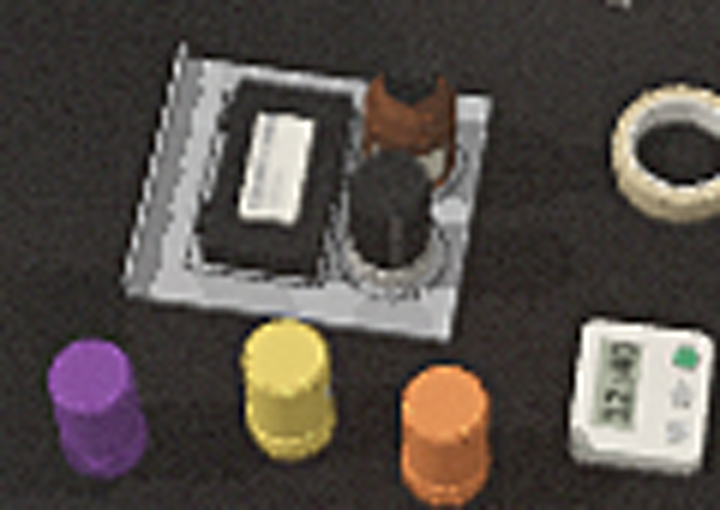

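The crop confirms it: the black canister with the ribbed white base is at about (392,220), right by the brown bottle at (410,130). Purple, yellow and orange are look-alikes standing off the rack. I'm moving above the rack for a close look.

Call:
{"method": "arm_command", "body": {"plan": [[0.037,0.065,0,0,0,0.057,-1],[0.037,0.065,0,0,0,0.057,-1],[0.037,0.065,0,0,0,0.057,-1],[0.037,0.065,0,0,0,0.057,-1],[0.037,0.065,0,0,0,0.057,-1],[0.037,0.065,0,0,0,0.057,-1],[0.037,0.065,0,0,0,0.057,-1],[0.037,0.065,0,0,0,0.057,-1]], "grip_force": 20}}

```text
clock: 2.07
tool_pos: [371.6, -322.3, 222.9]
eef_rot: [2.476, 1.933, 0.0]
force: [0.9, -0.1, 1.1]
opening: 88.0
finger_force: 0.0
```

Call:
{"method": "arm_command", "body": {"plan": [[0.037,0.065,0,0,0,0.057,-1],[0.037,0.065,0,0,0,0.057,-1],[0.037,0.065,0,0,0,0,-1],[0.037,0.065,0,0,0,0,-1],[0.037,0.065,0,0,0,0,-1],[0.037,0.065,0,0,0,0,-1],[0.037,0.065,0,0,0,0,-1],[0.037,0.065,0,0,0,0,-1]]}}

```text
clock: 2.73
tool_pos: [519.7, -62.0, 222.9]
eef_rot: [2.234, 2.208, 0.0]
force: [1.5, -0.7, -0.2]
opening: 87.8
finger_force: 0.0
```

Call:
{"method": "arm_command", "body": {"plan": [[0.037,0.065,0,0,0,0,-1],[0.037,0.065,0,0,0,0,-1],[0,0,0,0,0,0,-1],[0,0,0,0,0,0,-1],[0,0,0,0,0,0,-1]]}}

```text
clock: 3.15
tool_pos: [555.5, 1.1, 222.4]
eef_rot: [-2.234, -2.208, 0.001]
force: [0.8, 0.2, -0.4]
opening: 87.7
finger_force: 0.0
```

```bash
python3 - <<'E'
from h import *
P,im=snap('wrist','w1.png'); s=observe(); print(s['clock'],s['tool_pos'],s['q'],R.from_rotvec(s['eef_rot']).as_matrix().round(4),P[2])
cv2.imwrite('pics/w1b.png',cv2.resize(cv2.imread('pics/w1.png'),(800,600)))
for t in ['storage_rack','case_center','bottle_center','canister_center']: pin(P,'wrist',t)
for t,z in (('storage_rack',6),('case_center',26)):
    for d in silhouettes('wrist',t)[:1]:
        m=d['mask'].astype(np.uint8); cn=max(cv2.findContours(m,0,2)[0],key=cv2.contourArea)
        X=onz(P,cn[:,0],z)[:,:2].astype(np.float32); print(t,cv2.minAreaRect(X))
E
```

```text
3.2 [5.55315220e+02 4.89089666e-01 2.22489712e+02] [-2.03992301e-02  3.22079843e-01  1.78509047e+00 -3.14675322e-04
  1.03524260e+00 -7.71215579e-03] [[ 1.250e-02  9.999e-01 -8.000e-04]
 [ 9.999e-01 -1.250e-02 -3.000e-04]
 [-3.000e-04 -8.000e-04 -1.000e+00]] [557.42828684  71.78201741 384.49897185]
wrist storage_rack 0.65 [563.8 -19.6   3.2] px [262. 184.]
wrist storage_rack 0.59 [578.7 -23.1  13.6] px [272. 188.]
wrist case_center 0.69 [581.9 -23.   13.7] px [275. 188.]
wrist bottle_center 0.87 [519.4 -54.1  54.8] px [229. 219.]
wrist bottle_center 0.42 [585.1 -25.2  14.3] px [277. 190.]
wrist canister_center 0.96 [519.5   6.2  39.9] px [229. 172.]
wrist canister_center 0.82 [636.2 114.6  29.3] px [319.  85.]
wrist canister_center 0.59 [556.8  95.3  29.6] px [256. 101.]
storage_rack ((565.6671752929688, -26.631637573242188), (137.9945068359375, 161.0531768798828), 89.38682556152344)
case_center ((581.35791015625, -23.89934539794922), (97.76509857177734, 60.8074951171875), 89.32508850097656)
```

View pics/w1b.png

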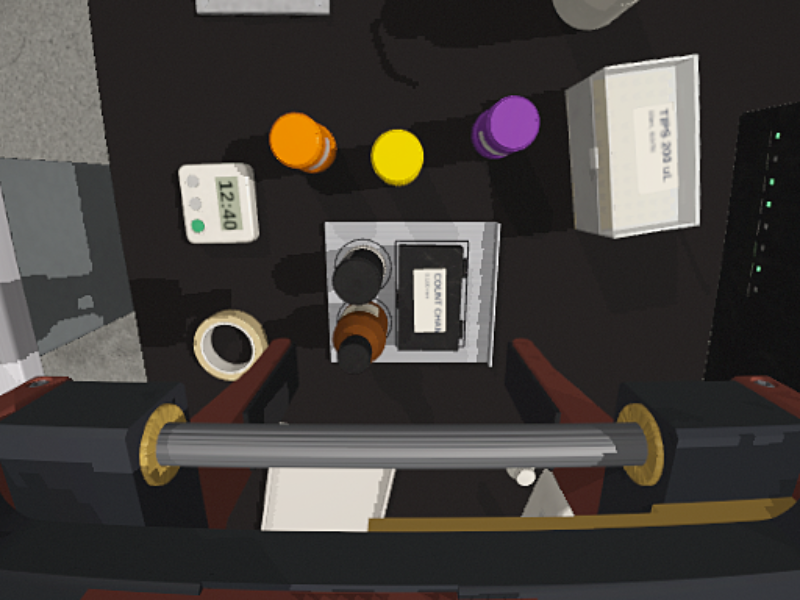

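The wrist view (800×600) shows the rack's front edge running (326,222)–(331,362), the canister's top at (357,278) and the bottle cap at (354,353). The case spans (397,242)–(467,350). Both targets are clear, and the tape roll and timer are well off to the left.

```bash
python3 - <<'E'
from h import *
P=campose('wrist'); k=.64
def o(u,z,n): print(n,onz(P,np.array(u)*k,z)[0][:2].round(1))
o((326,222),6,'TL');o((331,362),6,'BL');o((499,222),17,'TR rim');o((491,366),17,'BRrim')
o((357,278),73,'can top');o((354,353),96,'cap top');o((363,266),6,'ring can');
im=cv2.imread('pics/w1.png'); cv2.imwrite('pics/c2.png',cv2.resize(im[135:245,200:330],None,fx=6,fy=5.4,interpolation=cv2.INTER_CUBIC))
E
```

```text
TL [489.9  42.5]
BL [486.7 -93.2]
TR rim [642.9  41.4]
BRrim [641.7 -94.7]
can top [523.2   4.9]
cap top [521.2 -47.1]
ring can [521.8   1.9]
```

View pics/c2.png

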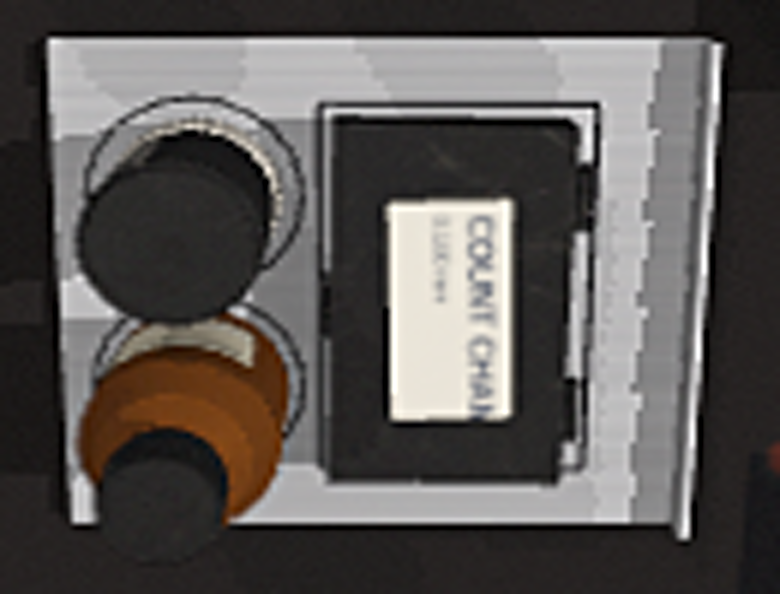

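The enlarged crop (6× by 5.4×) shows the canister top at (173,242), the cap at (163,497), the ring centres near (195,196) and (199,397), and the case at (330–578,120–483).

```bash
python3 - <<'E'
from h import *
from scipy.optimize import least_squares
P=campose('wrist'); c=lambda L: np.array(L,float)/[6,5.4]+[200,135]
W=np.array([[-78,68,6],[-78,-68,6],[78,68,17],[78,-68,17],[-44,26.5,6],[-14,51,6],[52,51,6]])
px=c([[48,38],[72,523],[720,42],[688,538],[195,196],[320,104],[599,104]])
def tr(p): 
    X=W.copy(); X[:,:2]=W[:,:2]@np.array([[np.cos(p[2]),np.sin(p[2])],[-np.sin(p[2]),np.cos(p[2])]])+p[:2]; return X
f=lambda p:(proj(P,tr(p))-px).ravel()
r=least_squares(f,[566,-24,0],loss='soft_l1'); print(r.x,r.fun.reshape(-1,2).round(1))
a=r.x[2];Q=np.array([[np.cos(a),-np.sin(a)],[np.sin(a),np.cos(a)]])
for y in (26.5,-26.5): print('ring',Q@[-44,y]+r.x[:2])
print('caseoutline',Q@[19,0]+r.x[:2])
for n,u,z in (('can',(173,242),73),('cap',(163,497),96)): print(n,onz(P,c([u]),z)[0])
k=onz(P,c([(332,120),(578,120),(560,481),(328,481)]),26);print('case',k.round(1),k.mean(0))
E
```

```text
[ 5.65606755e+02 -2.65759379e+01 -1.31528917e-02] [[-0.4  0.1]
 [-0.1  0. ]
 [ 0.5  0. ]
 [ 0.2  0.2]
 [-0.  -0.1]
 [-0.1 -0.1]
 [-0.1 -0.1]]
ring [5.21959102e+02 5.00480489e-01]
ring [521.26201912 -52.49493511]
caseoutline [584.60511133 -26.8258356 ]
can [523.52604445   2.57613573  73.        ]
cap [521.79625308 -48.53383015  96.        ]
case [[555.3  22.9  26. ]
 [610.5  22.2  26. ]
 [608.7 -74.2  26. ]
 [552.9 -73.4  26. ]] [581.858284  -25.6252519  26.       ]
```

Call:
{"method": "arm_command", "body": {"plan": [[-0.034,-0.05,0,0,0,0,-1],[-0.034,-0.05,0,0,0,0,-1],[0,0,-0.07,0,0,0,-1],[0,0,-0.07,0,0,0,-1],[0,0,-0.07,0,0,0,-1],[0,0,-0.06,0,0,0,-1],[0,0,0,0,0,0,-1],[0,0,0,0,0,0,-1]], "grip_force": 25}}

```text
clock: 4.17
tool_pos: [520.9, -49.0, 86.9]
eef_rot: [-2.234, -2.205, 0.003]
force: [0.8, -0.0, 1.0]
opening: 88.1
finger_force: 0.0
```

```bash
python3 - <<'E'
from h import *
P,im=snap('wrist','w2.png');s=observe();print(s['tool_pos'])
for t in ['bottle_center','canister_center']: pin(P,'wrist',t)
E
```

```text
[522.32274555 -49.11553569  88.33242655]
wrist bottle_center 0.58 [519.2 -51.7  52. ] px [253. 217.]
wrist canister_center 0.96 [476.  111.8  30.3] px [191.  -4.]
wrist canister_center 0.7 [555.3  97.5  29.2] px [300.  15.]
wrist canister_center 0.68 [515.6 -52.7  53.5] px [249. 219.]
```

View pics/w2.png

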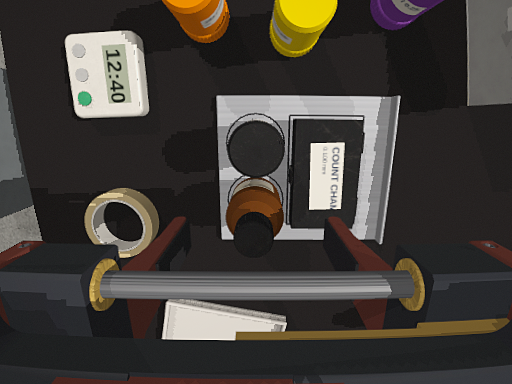

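The bottle cap is at (254,233), centred between the fingers, and the canister top is at (256,147). Next I descend and grip.

Call:
{"method": "arm_command", "body": {"plan": [[0,0,-0.05,0,0,0,-1],[0,0,-0.05,0,0,0,-1],[0,0,0,0,0,0,-1],[0,0,0,0,0,0,0.3],[0,0,0,0,0,0,0.3],[0,0,0,0,0,0,0.3],[0,0,0,0,0,0,0.3],[0,0,0,0,0,0,0.3]]}}

```text
clock: 4.98
tool_pos: [522.8, -48.9, 38.8]
eef_rot: [2.234, 2.207, 0.002]
force: [0.8, 1.0, -0.5]
opening: 57.6
finger_force: 0.0
```

Call:
{"method": "arm_command", "body": {"plan": [[0,0,0,0,0,0,1],[0,0,0,0,0,0,1],[0,0,0,0,0,0,1],[0,0,0,0,0,0,1]]}}

```text
clock: 5.32
tool_pos: [522.0, -48.9, 38.0]
eef_rot: [2.235, 2.208, -0.0]
force: [-2.9, -0.4, 5.6]
opening: 43.3
finger_force: 25.0
```

Call:
{"method": "arm_command", "body": {"plan": [[0,0,0.03,0,0,0,1],[0,0,0.06,0,0,0,1],[0,0,0.07,0,0,0,1],[0,0,0.06,0,0,0,1],[0,0,0,0,0,0,1],[-0.009,-0.037,0,0,0,0,1],[-0.018,-0.075,0,0,0,0,1],[-0.018,-0.075,0,0,0,0,1]]}}

```text
clock: 5.98
tool_pos: [499.1, -142.4, 147.1]
eef_rot: [-2.231, -2.211, 0.0]
force: [0.6, 0.1, -1.2]
opening: 43.5
finger_force: 25.0
```

Call:
{"method": "arm_command", "body": {"plan": [[-0.018,-0.075,0,0,0,0,1],[-0.018,-0.075,0,0,0,0,1],[-0.018,-0.075,0,0,0,0,1],[-0.018,-0.075,0,0,0,0,1],[-0.009,-0.037,0,0,0,0,1],[0,0,0,0,0,0,1],[0,0,0,0,0,0,1]]}}

```text
clock: 6.57
tool_pos: [458.1, -311.3, 146.6]
eef_rot: [-2.237, -2.204, 0.0]
force: [-0.7, -0.3, -0.5]
opening: 43.4
finger_force: 25.0
```

```bash
python3 - <<'E'
from h import *
P,im=snap('top');s=observe();print(s['clock'],s['tool_pos'],s['opening'],s['finger_force'],s['force'])
P,im=snap('scene');pin(P,'scene','bottle_center',2);pin(P,'scene','canister_center',4)
P,im=snap('wrist');pin(P,'wrist','side_tray',2)
a=cv2.resize(im[:,:,::-1],(400,300));b=optics.read_camera('scene')[:,:,::-1][100:250,180:380];cv2.imwrite('pics/m1.png',np.hstack([a,cv2.resize(b,(400,300))]))
E
```

```text
6.6167 [ 458.4036977  -310.2624565   146.72479663] 44.14433892096955 24.99451009207405 [ 0.02010121  0.42390816 -0.36588137]
scene bottle_center 0.86 [ 457.2 -311.9  156.7] px [287.  92.]
scene bottle_center 0.63 [447.4 290.4   4.6] px [261. 307.]
scene canister_center 0.78 [551.1  98.2  38.2] px [233. 230.]
scene canister_center 0.67 [480.5 108.   36.1] px [258. 237.]
scene canister_center 0.65 [519.5   2.1  42.7] px [250. 200.]
scene canister_center 0.52 [636.1 119.1  30.9] px [201. 234.]
wrist side_tray 0.4 [ 6.692e+02 -1.879e+02  2.000e-01] px [444.  74.]
```

View pics/m1.png

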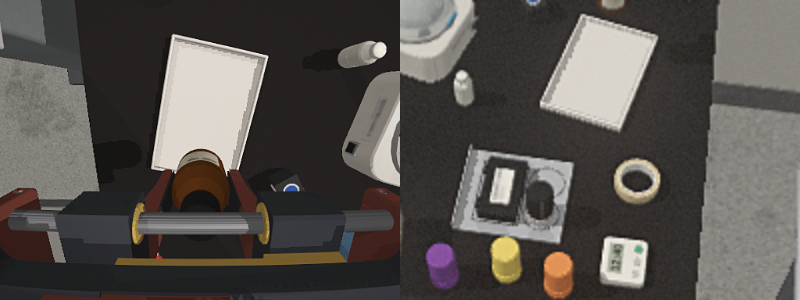

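The bottle is held upright over the tray's far half. In the right half of the picture the canister and case stand untouched, at (540,205) and (500,190). Next I lower and release.

Call:
{"method": "arm_command", "body": {"plan": [[0,0,-0.06,0,0,0,1],[0,0,-0.06,0,0,0,1],[0,0,-0.05,0,0,0,1],[0,0,-0.03,0,0,0,1],[0,0,-0.02,0,0,0,1],[0,0,0,0,0,0,1],[0,0,0,0,0,0,1]]}}

```text
clock: 7.5
tool_pos: [459.3, -310.7, 37.8]
eef_rot: [-2.234, -2.208, 0.0]
force: [0.4, -0.5, -0.7]
opening: 43.6
finger_force: 25.0
```

```bash
python3 - <<'E'
from h import *
s=observe();print(s['clock'],s['tool_pos'],s['opening'],s['force'])
E
```

```text
7.5 [ 459.27768831 -310.65383938   37.79002832] 43.637542580857236 [ 0.43026249 -0.52451422 -0.71269315]
```

Call:
{"method": "arm_command", "body": {"plan": [[0,0,-0.003,0,0,0,1],[0,0,-0.002,0,0,0,1],[0,0,0,0,0,0,1],[0,0,0,0,0,0,0.0],[0,0,0,0,0,0,-0.2],[0,0,0,0,0,0,-0.4],[0,0,0,0,0,0,-0.6],[0,0,0,0,0,0,-0.6]]}}

```text
clock: 8.17
tool_pos: [459.1, -310.9, 35.3]
eef_rot: [2.235, 2.208, 0.0]
force: [-0.7, -0.4, 0.2]
opening: 66.9
finger_force: 0.0
```

Call:
{"method": "arm_command", "body": {"plan": [[0,0,0,0,0,0,-0.8],[0,0,0.02,0,0,0,-0.8],[0,0,0.05,0,0,0,-0.8],[0,0,0.07,0,0,0,-0.8],[0,0,0.07,0,0,0,-0.8],[0,0,0,0,0,0,-0.8]]}}

```text
clock: 8.67
tool_pos: [462.3, -313.1, 146.9]
eef_rot: [2.228, 2.201, 0.003]
force: [1.5, 0.1, 0.1]
opening: 79.0
finger_force: 0.0
```

```bash
python3 - <<'E'
from h import *
s=observe();print(s['clock'],s['tool_pos'],s['opening'],s['force'])
for c in ('scene','top'):
    P,im=snap(c);pin(P,c,'bottle_center',2);pin(P,c,'canister_center',4)
E
```

```text
8.6667 [ 462.27273794 -313.10940241  146.93274829] 79.02564633836408 [1.51246057 0.09197008 0.07106469]
scene bottle_center 0.77 [ 459.6 -311.7   46.7] px [284. 116.]
scene canister_center 0.8 [638.5 116.4  31.7] px [200. 233.]
scene canister_center 0.79 [556.4  97.9  36.4] px [231. 230.]
scene canister_center 0.7 [478.1 107.2  36.2] px [259. 237.]
scene canister_center 0.6 [517.7   4.7  41. ] px [250. 201.]
top bottle_center 0.77 [ 457.1 -310.3   49.1] px [377. 206.]
top canister_center 0.65 [526.5   7.9  41.6] px [251. 178.]
top canister_center 0.62 [480.3 107.8  32.8] px [212. 196.]
top canister_center 0.62 [636.2 118.7  32.9] px [209. 138.]
top canister_center 0.55 [554.7  90.9  37.7] px [219. 168.]
```

Call:
{"method": "arm_command", "body": {"plan": [[0.007,0.034,0,0,0,0,-0.8],[0.014,0.07,0,0,0,0,-0.8],[0.014,0.07,0,0,0,0,-0.8],[0.014,0.07,0,0,0,0,-0.8],[0.014,0.07,0,0,0,0,-0.8],[0.014,0.07,0,0,0,0,-0.8],[0.014,0.07,0,0,0,0,-0.8],[0.014,0.07,0,0,0,0,-0.8]]}}

```text
clock: 9.63
tool_pos: [510.7, -47.0, 138.9]
eef_rot: [-2.234, -2.206, 0.003]
force: [0.8, -0.3, 0.8]
opening: 79.1
finger_force: 0.0
```

Call:
{"method": "arm_command", "body": {"plan": [[0.014,0.07,0,0,0,0,-0.8],[0.009,0.032,0,0,0,0,-0.8],[0,0,0,0,0,0,-0.8],[0,0,0,0,0,0,-0.8]]}}

```text
clock: 9.97
tool_pos: [522.3, 2.8, 139.1]
eef_rot: [-2.231, -2.21, 0.003]
force: [-0.5, -0.4, 0.1]
opening: 79.0
finger_force: 0.0
```

```bash
python3 - <<'E'
from h import *
P,im=snap('wrist','w3.png');s=observe();print(s['clock'],s['tool_pos'],s['eef_rot'])
pin(P,'wrist','canister_center',4)
E
```

```text
10.0167 [522.21138682   1.97244054 139.21587362] [-2.23292676 -2.20798991  0.0026365 ]
wrist canister_center 0.88 [637.3 112.9  30. ] px [374.  78.]
wrist canister_center 0.71 [552.6  98.5  32.3] px [287.  93.]
wrist canister_center 0.6 [477.1 112.   32.2] px [207.  79.]
```

View pics/w3.png

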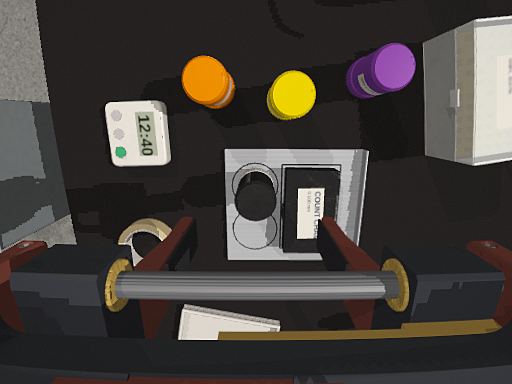

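The black canister's top is at (257,203), on its ring and centred between the open fingers. Purple, yellow and orange stand apart. Descending to grip.

Call:
{"method": "arm_command", "body": {"plan": [[0,0,-0.06,0,0,0,-0.8],[0,0,-0.06,0,0,0,-0.8],[0,0,-0.05,0,0,0,-0.8],[0,0,-0.034,0,0,0,-0.8],[0,0,0,0,0,0,-0.8],[0,0,0,0,0,0,0.3],[0,0,0,0,0,0,0.3],[0,0,0,0,0,0,0.3]], "grip_force": 25}}

```text
clock: 10.73
tool_pos: [523.9, 1.6, 39.4]
eef_rot: [2.235, 2.206, 0.002]
force: [0.2, 0.1, 0.4]
opening: 62.4
finger_force: 0.0
```

Call:
{"method": "arm_command", "body": {"plan": [[0,0,0,0,0,0,1],[0,0,0,0,0,0,1],[0,0,0,0,0,0,1],[0,0,0,0,0,0,1],[0,0,0,0,0,0,1],[0,0,0,0,0,0,1],[0,0,0,0,0,0,1]]}}

```text
clock: 11.32
tool_pos: [523.1, 2.2, 38.7]
eef_rot: [2.234, 2.208, 0.0]
force: [-1.2, -0.2, 6.0]
opening: 37.7
finger_force: 25.0
```

Call:
{"method": "arm_command", "body": {"plan": [[0,0,0.03,0,0,0,1],[0,0,0.06,0,0,0,1],[0,0,0.07,0,0,0,1],[0,0,0.06,0,0,0,1],[0,0,0,0,0,0,1],[-0.007,-0.035,0,0,0,0,1],[-0.012,-0.063,0,0,0,0,1],[-0.012,-0.063,0,0,0,0,1]]}}

```text
clock: 11.98
tool_pos: [507.0, -78.4, 147.7]
eef_rot: [-2.232, -2.211, 0.0]
force: [0.2, 0.3, -1.8]
opening: 37.5
finger_force: 25.0
```

Call:
{"method": "arm_command", "body": {"plan": [[-0.013,-0.063,0,0,0,0,1],[-0.013,-0.063,0,0,0,0,1],[-0.013,-0.063,0,0,0,0,1],[-0.013,-0.063,0,0,0,0,1],[-0.007,-0.035,0,0,0,0,1],[0,0,0,0,0,0,1],[0,0,0,0,0,0,1]]}}

```text
clock: 12.57
tool_pos: [477.3, -222.3, 147.3]
eef_rot: [-2.237, -2.204, 0.0]
force: [0.1, -0.2, -1.1]
opening: 37.6
finger_force: 25.0
```

Call:
{"method": "arm_command", "body": {"plan": [[0,0,-0.06,0,0,0,1],[0,0,-0.06,0,0,0,1],[0,0,-0.05,0,0,0,1],[0,0,-0.03,0,0,0,1],[0,0,-0.02,0,0,0,1],[0,0,0,0,0,0,1],[0,0,-0.003,0,0,0,1],[0,0,-0.002,0,0,0,1]]}}

```text
clock: 13.23
tool_pos: [478.7, -221.6, 36.2]
eef_rot: [2.234, 2.208, 0.001]
force: [0.4, 0.4, -0.3]
opening: 37.5
finger_force: 25.0
```

```bash
python3 - <<'E'
from h import *
s=observe();print(s['clock'],s['tool_pos'],s['opening'],s['force'])
for c in ('scene','top'):
    P,im=snap(c);pin(P,c,'bottle_center',2);pin(P,c,'canister_center',4);pin(P,c,'case_center',1)
E
```

```text
13.2333 [ 478.6671609  -221.60850589   36.24989488] 37.48020121074565 [ 0.42899436  0.43843276 -0.2963662 ]
scene canister_center 0.81 [552.5 100.2  39.1] px [232. 230.]
scene canister_center 0.71 [480.5 107.2  33.7] px [258. 237.]
scene canister_center 0.65 [635.9 117.5  33.6] px [201. 233.]
scene canister_center 0.63 [ 476.8 -220.8   39.6] px [275. 140.]
scene case_center 0.96 [582.6 -23.2  18.6] px [230. 194.]
top canister_center 0.82 [554.   94.5  35.9] px [218. 168.]
top canister_center 0.7 [483.4 109.7  37.1] px [211. 195.]
top canister_center 0.66 [638.  118.5  32.5] px [209. 137.]
top case_center 0.56 [586.4 -20.5  17.7] px [262. 158.]
```

Call:
{"method": "arm_command", "body": {"plan": [[0,0,0,0,0,0,0.1],[0,0,0,0,0,0,0],[0,0,0,0,0,0,-0.2],[0,0,0,0,0,0,-0.4],[0,0,0,0,0,0,-0.6],[0,0,0,0,0,0,-0.64],[0,0,0,0,0,0,-0.64],[0,0,0.02,0,0,0,-0.64]]}}

```text
clock: 14.3
tool_pos: [476.9, -221.3, 44.6]
eef_rot: [-2.233, -2.206, 0.002]
force: [-0.1, -0.3, 0.3]
opening: 71.9
finger_force: 0.0
```

Call:
{"method": "arm_command", "body": {"plan": [[0,0,0.05,0,0,0,-0.64],[0,0,0.07,0,0,0,-0.64],[0,0,0.07,0,0,0,-0.64],[0,0,0,0,0,0,-0.64],[0.03,0.06,0,0,0,0,-0.64],[0.03,0.06,0,0,0,0,-0.64],[0.03,0.06,0,0,0,0,-0.64],[0.03,0.06,0,0,0,0,-0.64]]}}

```text
clock: 14.97
tool_pos: [538.4, -100.7, 141.3]
eef_rot: [2.236, 2.206, 0.001]
force: [0.7, -0.9, -0.0]
opening: 72.1
finger_force: 0.0
```

Call:
{"method": "arm_command", "body": {"plan": [[0.03,0.06,0,0,0,0,-0.64],[0.03,0.06,0,0,0,0,-0.64],[0.028,0.06,0,0,0,0,-0.64],[0,0,0,0,0,0,-0.64],[0,0,0,0,0,0,-0.64],[0,0,0,0,0,0,-0.64]]}}

```text
clock: 15.47
tool_pos: [581.4, -12.0, 140.7]
eef_rot: [-2.234, -2.208, 0.001]
force: [-0.6, -0.2, -0.1]
opening: 71.9
finger_force: 0.0
```

```bash
python3 - <<'E'
from h import *
P,im=snap('wrist','w4.png');s=observe();print(s['clock'],s['tool_pos'],s['opening'])
pin(P,'wrist','case_center',2)
P2,im2=snap('scene')
pin(P2,'scene','canister_center',4);pin(P2,'scene','bottle_center',1)
a=cv2.resize(im[130:290,200:380],None,fx=3.4,fy=3.4,interpolation=2);b=cv2.resize(im2[95:175,250:310],(180,544)) if 0 else cv2.resize(im2[90:190,250:310],None,fx=3,fy=3)
c=np.zeros((544,800,3),np.uint8);c[:a.shape[0],:a.shape[1]]=a;c[:b.shape[0],615:615+b.shape[1]]=b
cv2.imwrite('pics/m2.png',c[:,:,::-1])
E
```

```text
15.5167 [581.26964351 -12.54276699 140.62738659] 71.54879487862924
scene canister_center 0.81 [636.7 119.3  32.2] px [201. 233.]
scene canister_center 0.68 [481.2 108.5  33.9] px [258. 237.]
scene canister_center 0.65 [556.2  99.3  38. ] px [231. 230.]
scene canister_center 0.58 [ 477.2 -218.5   37.6] px [275. 141.]
scene bottle_center 0.89 [ 460.  -314.6   46.9] px [284. 115.]
```

View pics/m2.png

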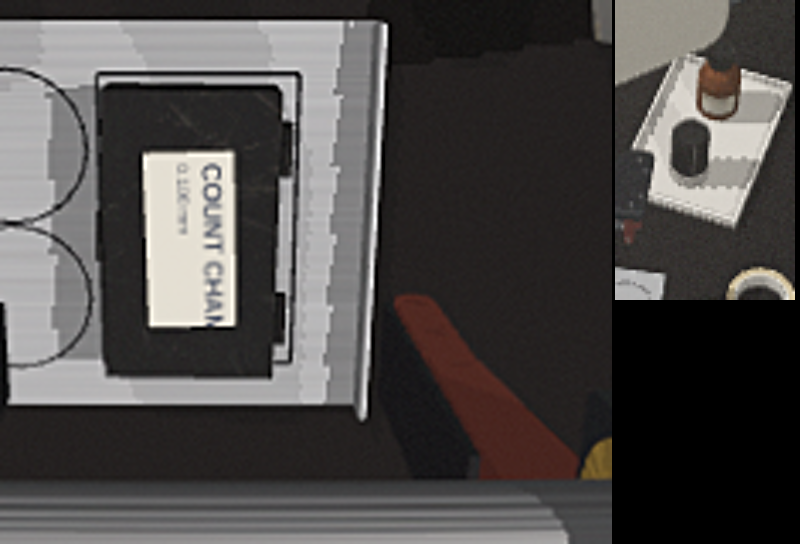

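Both are standing in the tray: the bottle at (718,90) and the canister at (690,150). The case corners are at (104,86), (281,86), (273,377) and (107,376), with hinges on the right edge.

```bash
python3 - <<'E'
from h import *
P=campose('wrist');c=lambda L: np.array(L,float)/3.4+[200,130]
k=onz(P,c([(104,86),(281,86),(273,377),(107,376)]),26)[:,:2];print(k.round(1),k.mean(0))
for a,b in ((3,0),(2,1)): v=k[b]-k[a];print(-np.arctan2(v[0],v[1]),np.linalg.norm(v))
print(onz(P,c([(388,22),(362,418)]),17)); print(onz(P,c([(96,72),(301,72),(290,362)]),6))
E
```

```text
[[556.1  23. ]
 [610.   22.3]
 [608.5 -74.4]
 [553.3 -73.3]] [581.97278921 -25.6067252 ]
-0.02894443633232613 96.40879380313017
-0.015390414799502164 96.75274743413014
[[643.93893596  40.66513226  17.        ]
 [640.67113636 -94.92863507  17.        ]]
[[551.62423258  25.12882188   6.        ]
 [618.41926892  24.23196918   6.        ]
 [616.32812542 -78.24955033   6.        ]]
```

Call:
{"method": "arm_command", "body": {"plan": [[0.003,-0.026,0,0,0,0,-0.64],[0,0,-0.06,0,0,0,-0.64],[0,0,-0.07,0,0,0,-0.64],[0,0,-0.06,0,0,0,-0.64],[0,0,0,0,0,0,-0.64],[0,0,0,0,0,0,-0.64]]}}

```text
clock: 16.22
tool_pos: [582.3, -25.8, 44.6]
eef_rot: [-2.234, -2.205, 0.004]
force: [0.5, -0.3, 1.1]
opening: 72.2
finger_force: 0.0
```

```bash
python3 - <<'E'
from h import *
P,im=snap('wrist','w5.png');s=observe();print(s['clock'],s['tool_pos'],s['opening'],s['force'])
E
```

```text
16.2667 [583.77246641 -25.68024256  46.19206641] 72.10961414274524 [ 0.68742956 -0.02164547 -0.00231478]
```

View pics/w5.png

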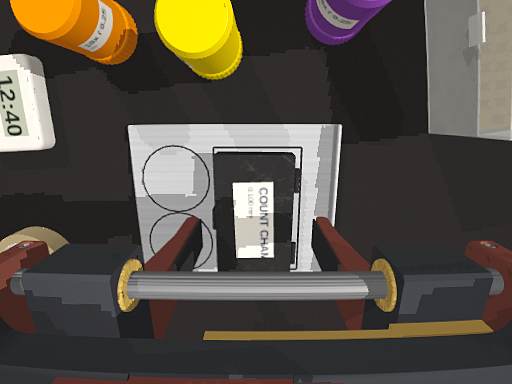

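The fingertips at (200,222) and (314,222) straddle the case (213–300) evenly and stay inside the rim at 335. Descending and gripping.

Call:
{"method": "arm_command", "body": {"plan": [[0,0,-0.04,0,0,0,-0.64],[0,0,-0.02,0,0,0,-0.64],[0,0,-0.011,0,0,0,-0.64],[0,0,0,0,0,0,-0.64],[0,0,0,0,0,0,-0.5],[0,0,0,0,0,0,-0.4],[0,0,0,0,0,0,-0.3],[0,0,0,0,0,0,-0.2]], "grip_force": 15}}

```text
clock: 16.93
tool_pos: [583.7, -24.8, 10.9]
eef_rot: [2.235, 2.208, 0.001]
force: [-0.8, -0.5, 3.7]
opening: 56.1
finger_force: 15.0
```

Call:
{"method": "arm_command", "body": {"plan": [[0,0,0,0,0,0,0.2],[0,0,0,0,0,0,0.6],[0,0,0,0,0,0,0.6],[0,0,0,0,0,0,0.6]], "grip_force": 20}}

```text
clock: 17.27
tool_pos: [583.8, -24.8, 10.9]
eef_rot: [2.235, 2.208, 0.001]
force: [-2.1, -1.0, 6.2]
opening: 55.8
finger_force: 20.0
```

Call:
{"method": "arm_command", "body": {"plan": [[0,0,0.03,0,0,0,0.6],[0,0,0.07,0,0,0,0.6],[0,0,0.07,0,0,0,0.6],[0,0,0.07,0,0,0,0.6],[0,0,0.07,0,0,0,0.6],[0,0,0.05,0,0,0,0.6],[-0.02,0.03,0,0,0,0,0.6],[-0.039,0.061,0,0,0,0,0.6]]}}

```text
clock: 17.93
tool_pos: [557.0, 19.2, 192.7]
eef_rot: [2.235, 2.201, 0.007]
force: [-0.2, 0.1, -1.5]
opening: 55.9
finger_force: 20.0
```

Call:
{"method": "arm_command", "body": {"plan": [[-0.039,0.061,0,0,0,0,0.6],[-0.039,0.061,0,0,0,0,0.6],[-0.039,0.061,0,0,0,0,0.6],[-0.039,0.061,0,0,0,0,0.6],[-0.039,0.061,0,0,0,0,0.6],[-0.02,0.035,0,0,0,0,0.6],[0,0,0,0,0,0,0.6],[0,0,0,0,0,0,0.6]]}}

```text
clock: 18.6
tool_pos: [446.2, 191.3, 190.3]
eef_rot: [2.232, 2.211, 0.0]
force: [0.1, 0.6, -1.5]
opening: 56.3
finger_force: 20.0
```

```bash
python3 - <<'E'
from h import *
P,im=snap('wrist','w6.png');s=observe();print(s['clock'],s['tool_pos'],s['opening'],s['finger_force'],s['force'])
cv2.imwrite('pics/w6b.png',cv2.resize(im[:,:,::-1],(800,600),interpolation=2))
E
```

```text
18.65 [446.70791624 190.62848118 190.27790424] 55.94669924936746 19.999959021806717 [ 3.04168667e-01 -4.72545500e-01  1.88000528e-04]
```

View pics/w6b.png

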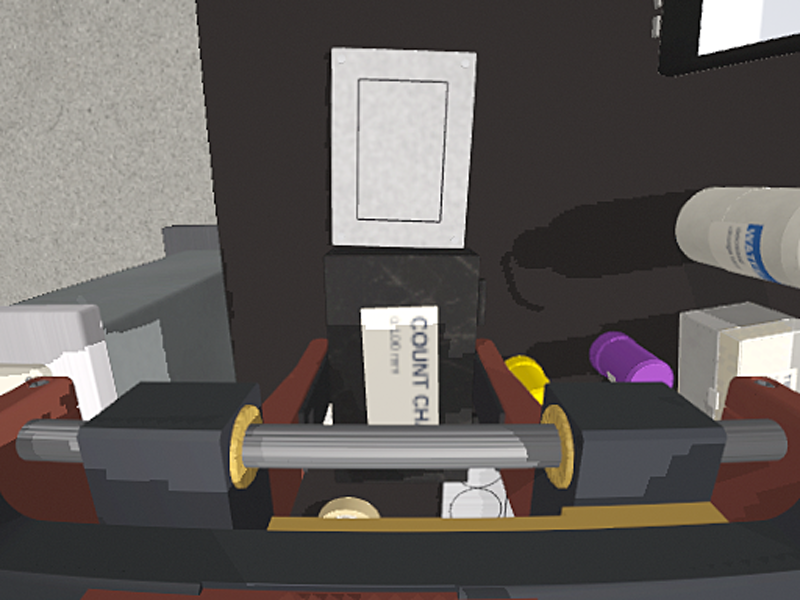

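The plate outline corners are at (357,79), (447,82), (440,221) and (357,218) in the 800 px view. The held case's front edge runs (326,252)–(478,255).

```bash
python3 - <<'E'
from h import *
from scipy.optimize import least_squares
P=campose('wrist');s=observe()
W=np.array([[-34,53,6],[34,53,6],[34,-53,6],[-34,-53,6],[-55,75,6],[55,75,6],[55,-75,6],[-55,-75,6.]])
px=np.array([(357.5,79.5),(447.5,82),(440.5,221),(357.5,218.5),(331,47),(477,51),(465,249),(331,246)])*.64
def tr(p):
    X=W.copy(); c,q=np.cos(p[2]),np.sin(p[2]); X[:,:2]=W[:,:2]@np.array([[c,q],[-q,c]])+p[:2]; return X
r=least_squares(lambda p:(proj(P,tr(p))-px).ravel(),[446,290,-.04],loss='soft_l1');print(r.x,r.fun.reshape(-1,2).round(1))
z=s['tool_pos'][2]+15.7
k=onz(P,np.array([(326,252),(478,255)])*.64,z);print(k, 'caseangle',np.arctan2(*(k[1]-k[0])[[1,0]]))
m=R.from_rotvec(s['eef_rot']).as_matrix();print('tooly angle',np.arctan2(m[1,1],m[0,1]),s['tool_pos'])
# label on-case outline predicted: front edge if centred y
for off in (0,-1,1): print(off,proj(P,[[446.5,190.6+off+48,z]])/.64)
E
```

```text
[ 4.48734288e+02  2.88836395e+02 -3.89180390e-02] [[ 0.5 -0.3]
 [-0.1 -0.2]
 [-0.   0.2]
 [ 0.   0.3]
 [-0.2  0.2]
 [-0.4  0.5]
 [-0.5 -0.2]
 [ 0.8 -0.6]]
[[421.72007634 239.75995195 205.97790424]
 [475.45910017 238.1085852  205.97790424]] caseangle -0.03071971032456614
tooly angle -0.0109681507150363 [446.70791624 190.62848118 190.27790424]
0 [[396.17348596 254.4179122 ]]
-1 [[396.21218956 257.22410181]]
1 [[396.13467576 251.6024504 ]]
```

```bash
python3 - <<'E'
from h import *
A=campose('top');B=campose('scene')
d1,o1=ray(A,[[187*.64,213*.64]]);
for uv in ((293,472),(105,600)):
    d2,o2=ray(B,[[uv[0]*.64,uv[1]*.64]]);M=np.c_[d1[0],-d2[0]];t=np.linalg.lstsq(M,o2-o1,rcond=None)[0];print(o1+d1[0]*t[0],o2+d2[0]*t[1])
E
```

```text
[617.73178338 333.45311553  93.87343433] [619.07032603 333.17128808  94.21606348]
[ 769.28862377  478.48518053 -378.91552404] [ 995.21098891  515.47068797 -295.14841474]
```

Call:
{"method": "arm_command", "body": {"plan": [[0,0.03,0,0,0,0,0.6],[0.001,0.065,0,0,0,-0.013,0.6],[0,0.065,0,0,0,0,0.6],[0,0.036,0,0,0,0,0.6],[0,0,0,0,0,0,0.6],[0,0,0,0,0,0,0.6]]}}

```text
clock: 19.15
tool_pos: [447.7, 288.1, 189.9]
eef_rot: [2.264, 2.177, -0.001]
force: [0.3, -0.3, -0.3]
opening: 55.7
finger_force: 20.0
```

Call:
{"method": "arm_command", "body": {"plan": [[0,0,-0.06,0,0,0,0.6],[0,0,-0.07,0,0,0,0.6],[0,0,-0.07,0,0,0,0.6],[0,0,-0.07,0,0,0,0.6],[0,0,-0.06,0,0,0,0.6],[0,0,0,0,0,0,0.6],[0,0,0,0,0,0,0.6]]}}

```text
clock: 19.73
tool_pos: [446.3, 286.5, 24.2]
eef_rot: [-2.266, -2.175, 0.007]
force: [0.5, -0.4, -0.3]
opening: 55.9
finger_force: 20.0
```

```bash
python3 - <<'E'
from h import *
P,im=snap('wrist','w7.png');s=observe();print(s['clock'],s['tool_pos'],s['opening'],s['finger_force'],s['force'])
P2,im2=snap('scene');P3,im3=snap('top')
pin(P2,'scene','plate',1);pin(P2,'scene','case_center',1);pin(P3,'top','plate',1);pin(P3,'top','case_center',1)
cv2.imwrite('pics/w7b.png',cv2.resize(im[60:280,140:400][:,:,::-1],None,fx=2.7,fy=2.7,interpolation=2))
E
```

```text
19.7833 [447.55884158 287.60891395  25.72908005] 55.91002643375677 19.999945163726807 [ 1.27519392  0.69188708 -0.64817757]
scene plate 0.82 [444.6 292.9   5.4] px [262. 308.]
scene case_center 0.85 [449.6 291.2  31.9] px [260. 304.]
top plate 0.82 [450.  290.5   0.9] px [142. 209.]
top case_center 0.68 [456.3 289.9  30.9] px [140. 205.]
```

View pics/w7b.png

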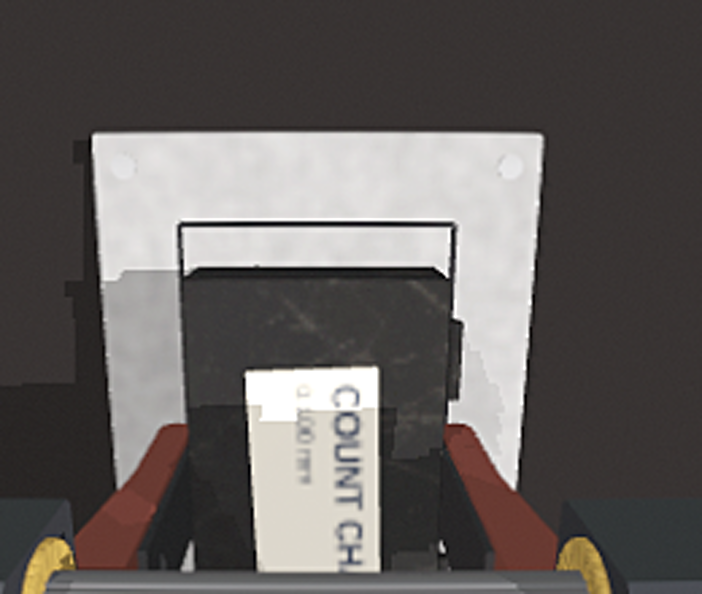

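The outline's front corners are at crop (180,224) and (455,224), and the case's top front corners at about (185,279) and (450,279). It looks nearly square and centred.

```bash
python3 - <<'E'
from h import *
P=campose('wrist');s=observe();c=lambda L: np.array(L,float)/2.7+[140,60]
o=onz(P,c([(180,224),(455,224),(94,133),(543,134)]),6);print('outline',o.round(1))
z=s['tool_pos'][2]+15.7
k=onz(P,c([(185,279),(450,279),(246,371),(380,367)]),z);print('case',k.round(1),z)
b=onz(P,c([(195,268),(437,268)]),z-20);print('bottom front',b.round(1))
an=lambda a,b:np.arctan2(b[1]-a[1],b[0]-a[0])
print(an(o[0],o[1]),an(o[2],o[3]),an(k[0],k[1]),an(k[2],k[3]),an(b[0],b[1]))
m=R.from_rotvec(s['eef_rot']).as_matrix();print('tool',np.arctan2(m[1,1],m[0,1]))
E
```

```text
outline [[417.3 346.4   6. ]
 [486.4 343.6   6. ]
 [398.  369.3   6. ]
 [507.9 364.8   6. ]]
case [[424.1 337.8  42.5]
 [478.4 335.7  42.5]
 [435.4 317.7  42.5]
 [463.8 317.5  42.5]] 42.477876132410415
bottom front [[423.  337.3  22.5]
 [479.1 335.1  22.5]]
-0.039396391316886666 -0.04118108191121581 -0.03959454132158516 -0.008885663441339094 -0.039583832008138656
tool -0.03944067119763037
```

Call:
{"method": "arm_command", "body": {"plan": [[0.001,0.006,-0.01,0,0,0,0.6],[0,0,-0.01,0,0,0,0.6],[0,0,-0.005,0,0,0,0.6],[0,0,-0.004,0,0,0,0.6],[0,0,0,0,0,0,0.6],[0,0,0,0,0,0,0.6]]}}

```text
clock: 20.58
tool_pos: [447.2, 291.7, 10.6]
eef_rot: [-2.264, -2.177, 0.001]
force: [-2.2, 0.7, 2.7]
opening: 56.0
finger_force: 20.0
```

```bash
python3 - <<'E'
from h import *
P,im=snap('wrist','w8.png');s=observe();print(s['clock'],s['tool_pos'],s['opening'],s['force'])
cv2.imwrite('pics/w8b.png',cv2.resize(im[60:280,140:400][:,:,::-1],None,fx=2.7,fy=2.7,interpolation=2))
E
```

```text
20.6333 [447.17824929 291.69092981  10.54720578] 56.06237908208249 [-1.14538156  0.2828847   3.07071914]
```

View pics/w8b.png

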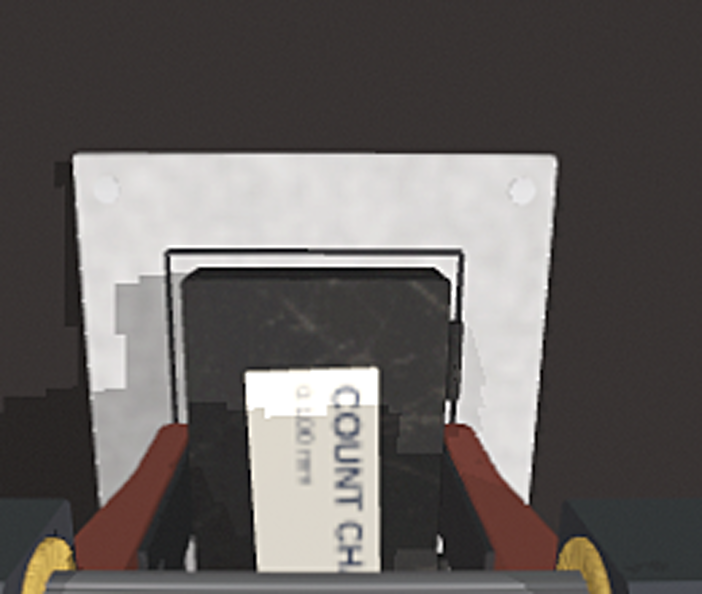

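The case lies inside the outline with a front gap of about 18 px (4 mm), even side gaps and the edges parallel. Releasing.

Call:
{"method": "arm_command", "body": {"plan": [[0,0,0,0,0,0,-0.35],[0,0,0,0,0,0,-0.5],[0,0,0,0,0,0,-0.6],[0,0,0,0,0,0,-0.7],[0,0,0,0,0,0,-0.7],[0,0,0,0,0,0,-0.7],[0,0,0.02,0,0,0,-0.7],[0,0,0.05,0,0,0,-0.7]]}}

```text
clock: 21.3
tool_pos: [445.7, 290.5, 44.1]
eef_rot: [-2.264, -2.176, 0.008]
force: [0.9, -0.5, 0.4]
opening: 74.6
finger_force: 0.0
```

Call:
{"method": "arm_command", "body": {"plan": [[0,0,0.07,0,0,0,-0.7],[0,0,0.07,0,0,0,-0.7],[0,0,0.07,0,0,0,-0.7],[0,0,0.07,0,0,0,-0.7],[0,-0.06,0,0,0,0.013,-0.7],[0,-0.07,0,0,0,0,-0.7],[0,0,0,0,0,0,-0.7],[0,0,0,0,0,0,-0.7]]}}

```text
clock: 21.97
tool_pos: [447.4, 225.5, 186.6]
eef_rot: [2.238, 2.205, 0.001]
force: [0.2, 0.4, -0.2]
opening: 74.6
finger_force: 0.0
```

```bash
python3 - <<'E'
from h import *
P,im=snap('wrist','w9.png');s=observe();print(s['clock'],s['tool_pos'],s['opening'],s['force'])
P2,im2=snap('scene');P3,im3=snap('top')
pin(P2,'scene','canister_center',4);pin(P2,'scene','bottle_center',1);pin(P3,'top','canister_center',5);pin(P3,'top','bottle_center',1)
cv2.imwrite('pics/w9b.png',cv2.resize(im[0:200,150:350][:,:,::-1],None,fx=3,fy=3,interpolation=2))
E
```

```text
22.0167 [447.68960957 226.38737746 186.4524495 ] 74.9037958374793 [0.01262853 0.42962915 0.15585111]
scene canister_center 0.53 [640.2 119.9  32.8] px [199. 233.]
scene canister_center 0.37 [479.8 107.9  34.8] px [258. 237.]
scene bottle_center 0.62 [ 461.1 -312.4   49.7] px [284. 115.]
top canister_center 0.83 [636.7 118.   32.4] px [210. 138.]
top canister_center 0.77 [479.9 106.6  34.7] px [212. 197.]
top canister_center 0.5 [ 482.6 -220.9   37.9] px [340. 196.]
top bottle_center 0.83 [ 458.3 -310.9   49.7] px [377. 206.]
```

View pics/w9b.png

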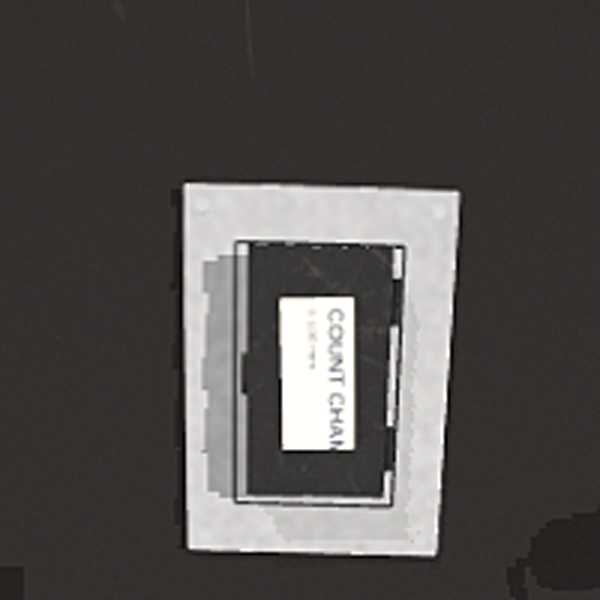

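The case lies in the outline. In the crop the outline is (235,241)–(405,505) and the case top (247–405, 244–497). I'll check the centring numerically.

```bash
python3 - <<'E'
from h import *
P=campose('wrist');c=lambda L: np.array(L,float)/3+[150,0]
o=onz(P,c([(236,241),(405,246),(391,506),(235,502)]),6);k=onz(P,c([(249,244),(396,248),(386,498),(247,496)]),26)
print(o.round(1),o.mean(0),k.round(1),k.mean(0))
R_=lambda a:np.arctan2(a[0][1]-a[1][1],0)
for q in (o,k): v=q[0]-q[3];w=q[1]-q[2];print(-np.arctan2(v[0],v[1]),-np.arctan2(w[0],w[1]))
E
```

```text
[[416.  345.4   6. ]
 [483.8 342.8   6. ]
 [479.1 237.    6. ]
 [411.9 239.5   6. ]] [447.69661602 291.17994546   6.        ] [[422.9 341.5  26. ]
 [478.3 339.4  26. ]
 [475.3 243.9  26. ]
 [419.  245.3  26. ]] [448.88181733 292.54496107  26.        ]
-0.03949812361297217 -0.043491462050934966
-0.04005805589655592 -0.031416304287775254
```

The case is within about 1 mm of centre and square. Next I fetch the canister.

Call:
{"method": "arm_command", "body": {"plan": [[0.003,-0.037,0,0,0,0,-0.7],[0.005,-0.075,0,0,0,0,-0.7],[0.005,-0.075,0,0,0,0,-0.7],[0.005,-0.075,0,0,0,0,-0.7],[0.005,-0.075,0,0,0,0,-0.7],[0.005,-0.075,0,0,0,0,-0.7],[0.005,-0.075,0,0,0,0,-0.7],[0.005,-0.075,0,0,0,0,-0.7]]}}

```text
clock: 22.98
tool_pos: [466.5, -55.7, 185.6]
eef_rot: [-2.234, -2.209, 0.0]
force: [0.8, 0.9, -0.6]
opening: 74.8
finger_force: 0.0
```

Call:
{"method": "arm_command", "body": {"plan": [[0.005,-0.075,0,0,0,0,-0.7],[0.005,-0.075,0,0,0,0,-0.7],[0.005,-0.075,0,0,0,0,-0.7],[0.005,-0.075,0,0,0,0,-0.7],[0.004,-0.034,0,0,0,0,-0.7],[0,0,-0.05,0,0,0,-0.7],[0,0,0,0,0,0,-0.7],[0,0,0,0,0,0,-0.7]]}}

```text
clock: 23.65
tool_pos: [477.5, -220.6, 159.5]
eef_rot: [-2.232, -2.205, 0.002]
force: [-0.3, 0.3, 0.4]
opening: 74.5
finger_force: 0.0
```

```bash
python3 - <<'E'
from h import *
P,im=snap('wrist','w10.png');s=observe();print(s['clock'],s['tool_pos'],s['eef_rot'],s['opening'])
pin(P,'wrist','canister_center',4);pin(P,'wrist','bottle_center',2)
E
```

```text
23.7 [ 478.12762414 -220.55128742  160.37789517] [-2.23273317e+00 -2.20720997e+00  9.36184914e-04] 74.65287319928515
wrist canister_center 0.74 [ 477.8 -220.1   36.8] px [256. 186.]
wrist bottle_center 0.95 [ 460.8 -312.4   50.9] px [243. 268.]
```

View pics/w10.png

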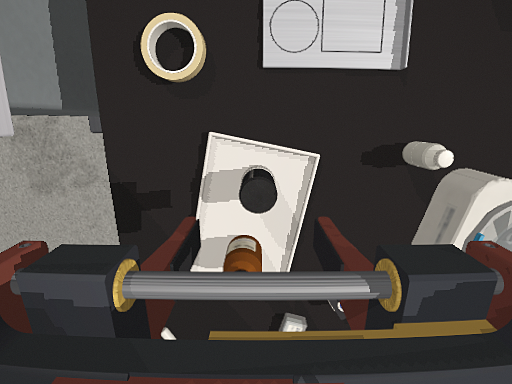

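The canister top is at (258,190), centred between the fingers, and the bottle stands at (243,258). Descending.

Call:
{"method": "arm_command", "body": {"plan": [[0,-0.002,-0.06,0,0,0,-0.7],[0,0,-0.07,0,0,0,-0.7],[0,0,-0.06,0,0,0,-0.7],[0,0,-0.04,0,0,0,-0.7],[0,0,-0.019,0,0,0,-0.7],[0,0,0,0,0,0,-0.7],[0,0,0,0,0,0,0.2],[0,0,0,0,0,0,0.2]], "grip_force": 25}}

```text
clock: 24.47
tool_pos: [479.7, -222.6, 37.7]
eef_rot: [2.233, 2.207, 0.001]
force: [0.4, 1.0, 0.5]
opening: 64.8
finger_force: 0.0
```

Call:
{"method": "arm_command", "body": {"plan": [[0,0,0,0,0,0,0.2],[0,0,0,0,0,0,1],[0,0,0,0,0,0,1],[0,0,0,0,0,0,1],[0,0,0,0,0,0,1],[0,0,0,0,0,0,1],[0,0,0,0,0,0,1]]}}

```text
clock: 25.05
tool_pos: [478.8, -222.5, 36.8]
eef_rot: [2.234, 2.207, 0.0]
force: [-0.5, -0.1, 7.6]
opening: 37.5
finger_force: 25.0
```

```bash
python3 - <<'E'
from h import *
s=observe();print(s['clock'],s['tool_pos'],s['opening'],s['finger_force'],s['force'])
E
```

```text
25.05 [ 478.81635873 -222.53060004   36.78158935] 37.54806082496367 25.006380572158378 [-0.50682483 -0.05738189  7.64754099]
```

Call:
{"method": "arm_command", "body": {"plan": [[0,0,0.03,0,0,0,1],[0,0,0.06,0,0,0,1],[0,0,0.07,0,0,0,1],[0,0,0.06,0,0,0,1],[0,0,0,0,0,0,1],[0.007,0.035,0,0,0,0,1],[0.012,0.063,0,0,0,0,1],[0.012,0.063,0,0,0,0,1]]}}

```text
clock: 25.72
tool_pos: [493.6, -141.5, 145.7]
eef_rot: [-2.238, -2.205, 0.0]
force: [0.6, -0.0, -1.0]
opening: 37.3
finger_force: 25.0
```

Call:
{"method": "arm_command", "body": {"plan": [[0.012,0.063,0,0,0,0,1],[0.012,0.063,0,0,0,0,1],[0.012,0.063,0,0,0,0,1],[0.012,0.063,0,0,0,0,1],[0.007,0.03,0,0,0,0,1],[0,0,0,0,0,0,1],[0,0,0,0,0,0,1]]}}

```text
clock: 26.3
tool_pos: [521.0, -0.3, 145.4]
eef_rot: [-2.232, -2.21, 0.002]
force: [0.2, 0.2, -0.8]
opening: 37.4
finger_force: 25.0
```

Call:
{"method": "arm_command", "body": {"plan": [[0,0,-0.06,0,0,0,1],[0,0,-0.06,0,0,0,1],[0,0,-0.05,0,0,0,1],[0,0,-0.02,0,0,0,1],[0,0,-0.01,0,0,0,1],[0,0,0,0,0,0,1],[0,0,0,0,0,0,1]]}}

```text
clock: 26.88
tool_pos: [522.1, -1.4, 46.8]
eef_rot: [2.235, 2.207, 0.001]
force: [-0.1, 0.0, -0.4]
opening: 37.9
finger_force: 25.0
```

```bash
python3 - <<'E'
from h import *
P,im=snap('wrist','w11.png');s=observe();print(s['clock'],s['tool_pos'],s['opening'],s['finger_force'],s['force'])
cv2.imwrite('pics/w11b.png',cv2.resize(im[60:280,140:400][:,:,::-1],None,fx=2.7,fy=2.7,interpolation=2))
E
```

```text
26.9333 [522.37203924  -1.23558541  47.24460574] 37.486449640469516 24.986169537660317 [-0.00185971 -0.64772015 -0.76974851]
```

View pics/w11b.png

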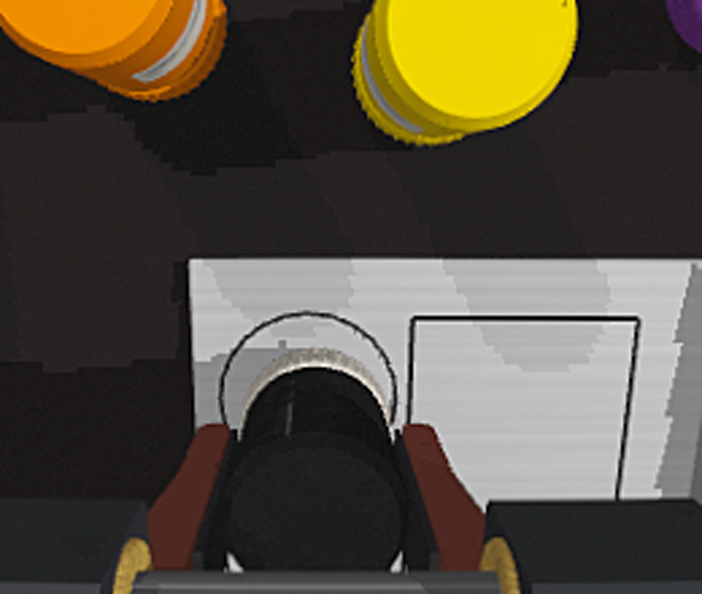

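The canister is about 9 mm above the rack. Its base is centred at x≈317 and the ring at 308 (crop), so it needs a small shift toward −x. Working that out.

```bash
python3 - <<'E'
from h import *
P=campose('wrist');c=lambda L: np.array(L,float)/2.7+[140,60]
print('ring l,r,top',onz(P,c([(219.5,395),(397,395),(308,312.5)]),6).round(1))
zb=6+47.2-38.7
print('base front @bottom/top of base',onz(P,c([(317,347)]),zb),onz(P,c([(317,347)]),zb+16), 'black front',onz(P,c([(316,367)]),zb+16))
print('black body l,r',onz(P,c([(231,500),(405,500)]),zb+67))
print('outline',onz(P,c([(412,318),(639,318)]),6).round(1),'rack corner',onz(P,c([(190,260)]),6).round(1))
E
```

```text
ring l,r,top [[495.2   3.2   6. ]
 [547.8   2.5   6. ]
 [521.8  27.8   6. ]]
base front @bottom/top of base [[524.25497739  19.70980679  14.5       ]] [[524.23120193  23.79445207  30.5       ]] black front [[523.9106936   18.47440049  30.5       ]]
black body l,r [[507.05461742   6.30213623  81.5       ]
 [540.9348958    5.84663478  81.5       ]]
outline [[551.8  25.8   6. ]
 [618.3  25.1   6. ]] rack corner [[488.7  43.4   6. ]]
```

Call:
{"method": "arm_command", "body": {"plan": [[-0.005,0.004,0,0,0,0,1],[0,0,-0.007,0,0,0,1],[0,0,-0.007,0,0,0,1],[0,0,0,0,0,0,1],[0,0,0,0,0,0,0.1],[0,0,0,0,0,0,0],[0,0,0,0,0,0,-0.2],[0,0,0,0,0,0,-0.4]]}}

```text
clock: 27.6
tool_pos: [518.9, 1.2, 39.1]
eef_rot: [-2.235, -2.208, 0.0]
force: [0.0, 0.3, -1.1]
opening: 53.9
finger_force: 0.0
```

Call:
{"method": "arm_command", "body": {"plan": [[0,0,0,0,0,0,-0.6],[0,0,0,0,0,0,-0.7],[0,0,0.02,0,0,0,-0.7],[0,0,0.05,0,0,0,-0.7],[0,0,0.07,0,0,0,-0.7],[0,0,0.07,0,0,0,-0.7],[0,0,0,0,0,0,-0.7],[0,0,0,0,0,0,-0.7]]}}

```text
clock: 28.27
tool_pos: [520.5, 1.1, 146.8]
eef_rot: [2.232, 2.205, 0.006]
force: [0.4, 0.9, -0.2]
opening: 74.7
finger_force: 0.0
```

```bash
python3 - <<'E'
from h import *
s=observe();print(s['clock'],s['tool_pos'],s['opening'],s['force'])
P,im=snap('scene');pin(P,'scene','canister_center',4);pin(P,'scene','bottle_center',1)
E
```

```text
28.2667 [520.53815411   1.13250801 146.78828263] 74.67893251579304 [ 0.42718996  0.91337904 -0.2304524 ]
scene canister_center 0.84 [552.4  98.9  38. ] px [232. 230.]
scene canister_center 0.71 [516.5   1.3  41.3] px [251. 200.]
scene canister_center 0.66 [480.1 108.7  33.6] px [258. 237.]
scene canister_center 0.65 [638.3 117.5  31.7] px [200. 233.]
scene bottle_center 0.51 [ 462.2 -314.4   44. ] px [283. 116.]
```

Call:
{"method": "arm_command", "body": {"plan": [[-0.007,-0.034,0,0,0,0,-0.7],[-0.013,-0.07,0,0,0,0,-0.7],[-0.013,-0.07,0,0,0,0,-0.7],[-0.013,-0.07,0,0,0,0,-0.7],[-0.013,-0.07,0,0,0,0,-0.7],[-0.013,-0.07,0,0,0,0,-0.7],[-0.013,-0.07,0,0,0,0,-0.7],[-0.013,-0.07,0,0,0,0,-0.7]]}}

```text
clock: 29.08
tool_pos: [468.4, -262.0, 142.6]
eef_rot: [-2.233, -2.206, 0.001]
force: [0.4, 0.4, -0.3]
opening: 74.7
finger_force: 0.0
```

Call:
{"method": "arm_command", "body": {"plan": [[-0.013,-0.07,0,0,0,0,-0.7],[-0.009,-0.03,0,0,0,0,-0.7],[0,0,0,0,0,0,-0.7],[0,0,0,0,0,0,-0.7]]}}

```text
clock: 29.42
tool_pos: [457.8, -310.8, 142.6]
eef_rot: [-2.235, -2.203, 0.001]
force: [0.0, 0.8, -0.3]
opening: 74.8
finger_force: 0.0
```

```bash
python3 - <<'E'
from h import *
P,im=snap('wrist','w12.png');s=observe();print(s['clock'],s['tool_pos'],s['opening'])
pin(P,'wrist','bottle_center',2)
P,im=snap('top');pin(P,'top','bottle_center',1)
P,im=snap('scene');pin(P,'scene','bottle_center',1)
E
```

```text
29.4667 [ 458.13501708 -309.98997973  142.85651268] 74.65043063568868
wrist bottle_center 0.61 [ 457.7 -316.8   49.8] px [256. 200.]
top bottle_center 0.57 [ 458.5 -309.1   50.4] px [376. 205.]
scene bottle_center 0.66 [ 459.2 -312.8   47. ] px [284. 116.]
```

Call:
{"method": "arm_command", "body": {"plan": [[0.001,-0.002,-0.06,0,0,0,-0.7],[0,0,-0.06,0,0,0,-0.7],[0,0,-0.05,0,0,0,-0.7],[0,0,-0.03,0,0,0,-0.7],[0,0,-0.014,0,0,0,-0.7],[0,0,0,0,0,0,-0.7],[0,0,0,0,0,0,0.2],[0,0,0,0,0,0,0.2]]}}

```text
clock: 30.38
tool_pos: [460.4, -312.2, 38.3]
eef_rot: [2.233, 2.207, 0.001]
force: [-0.2, -0.1, 0.5]
opening: 64.6
finger_force: 0.0
```

Call:
{"method": "arm_command", "body": {"plan": [[0,0,0,0,0,0,0.2],[0,0,0,0,0,0,1],[0,0,0,0,0,0,1],[0,0,0,0,0,0,1],[0,0,0,0,0,0,1],[0,0,0,0,0,0,1]]}}

```text
clock: 30.88
tool_pos: [459.9, -312.2, 37.9]
eef_rot: [2.234, 2.207, 0.0]
force: [-0.9, 1.2, 6.3]
opening: 43.3
finger_force: 25.0
```

```bash
python3 - <<'E'
from h import *
s=observe();print(s['clock'],s['tool_pos'],s['opening'],s['finger_force'],s['force'])
E
```

```text
30.8833 [ 459.85028413 -312.20832225   37.94470115] 43.25670865087595 25.00881486106664 [-0.93346161  1.21620879  6.25887414]
```

Call:
{"method": "arm_command", "body": {"plan": [[0,0,0.03,0,0,0,1],[0,0,0.06,0,0,0,1],[0,0,0.07,0,0,0,1],[0,0,0.06,0,0,0,1],[0,0,0,0,0,0,1],[0.007,0.035,0,0,0,0,1],[0.015,0.065,0,0,0,0,1],[0.015,0.065,0,0,0,0,1]]}}

```text
clock: 31.55
tool_pos: [477.6, -229.0, 146.7]
eef_rot: [-2.238, -2.205, 0.0]
force: [0.0, 0.3, -0.6]
opening: 43.7
finger_force: 25.0
```

Call:
{"method": "arm_command", "body": {"plan": [[0.015,0.065,0,0,0,0,1],[0.015,0.065,0,0,0,0,1],[0.015,0.065,0,0,0,0,1],[0.015,0.065,0,0,0,0,1],[0.014,0.06,0,0,0,0,1],[0.007,0.032,0,0,0,0,1],[0,0,0,0,0,0,1],[0,0,0,0,0,0,1]]}}

```text
clock: 32.22
tool_pos: [518.1, -52.7, 146.5]
eef_rot: [-2.232, -2.21, 0.001]
force: [-0.5, 0.2, -0.3]
opening: 43.8
finger_force: 25.0
```

Call:
{"method": "arm_command", "body": {"plan": [[0,0,-0.05,0,0,0,1],[0,0,-0.05,0,0,0,1],[0,0,-0.05,0,0,0,1],[0,0,-0.03,0,0,0,1],[0,0,-0.014,0,0,0,1],[0,0,0,0,0,0,1],[0,0,0,0,0,0,1]]}}

```text
clock: 32.8
tool_pos: [518.4, -54.1, 50.2]
eef_rot: [-2.236, -2.206, 0.001]
force: [1.1, 0.5, -1.0]
opening: 43.6
finger_force: 25.0
```

```bash
python3 - <<'E'
from h import *
P,im=snap('wrist','w13.png');s=observe();print(s['clock'],s['tool_pos'],s['opening'],s['finger_force'],s['force'])
cv2.imwrite('pics/w13b.png',cv2.resize(im[60:280,140:400][:,:,::-1],None,fx=2.7,fy=2.7,interpolation=2))
E
```

```text
32.85 [518.95325434 -54.02735895  50.79341549] 43.89511882883993 24.99712150369305 [ 0.55791746  0.85977418 -1.20441782]
```

View pics/w13b.png

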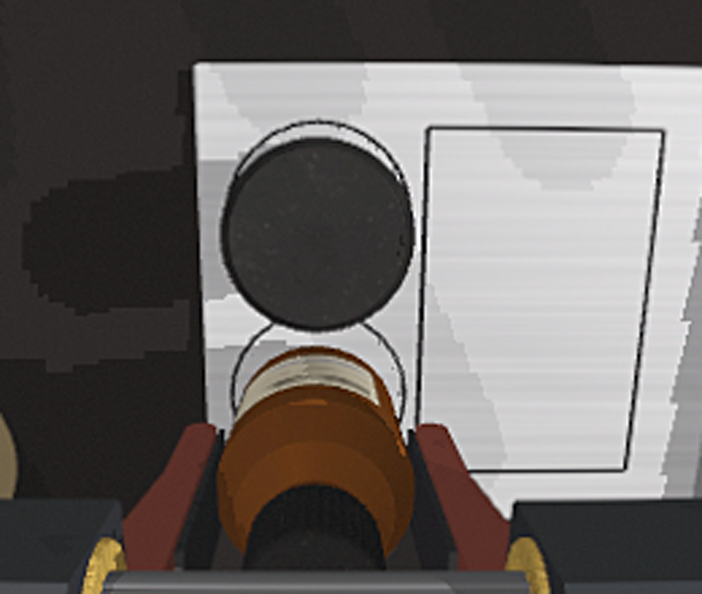

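The canister stands on its ring (top at (318,234)) and the bottle ring is centred near x=318. The bottle at x≈316 is aligned; checking y numerically.

```bash
python3 - <<'E'
from h import *
P=campose('wrist');c=lambda L: np.array(L,float)/2.7+[140,60]
r=onz(P,c([(231.5,390),(406,390),(320,120.5),(196,64)]),6).round(1);print('b-ring l,r / c-ring top / corner',r)
print('can top',onz(P,c([(318,234)]),73))
zb=6+50.8-40.9
print('bottle bottom front',onz(P,c([(316,347)]),zb),'body l r',onz(P,c([(217,475),(414,475)]),zb+65))
print('outline rear y',onz(P,c([(550,470),(550,129)]),6))
E
```

```text
b-ring l,r / c-ring top / corner [[494.9 -49.2   6. ]
 [547.5 -49.9   6. ]
 [522.4  28.    6. ]
 [489.1  43.3   6. ]]
can top [[521.25134645   3.38731835  73.        ]]
bottle bottom front [[520.53448653 -33.62963342  15.9       ]] body l r [[500.57263439 -43.04475953  80.9       ]
 [539.76567308 -43.5641072   80.9       ]]
outline rear y [[593.26030442 -76.81339518   6.        ]
 [586.09885864  25.32238498   6.        ]]
```

Call:
{"method": "arm_command", "body": {"plan": [[0.001,0.006,0,0,0,0,1],[0,0,-0.01,0,0,0,1],[0,0,-0.006,0,0,0,1],[0,0,-0.003,0,0,0,1],[0,0,0,0,0,0,1],[0,0,0,0,0,0,1]]}}

```text
clock: 33.35
tool_pos: [519.1, -50.3, 41.0]
eef_rot: [2.235, 2.208, 0.0]
force: [-1.4, 0.1, 3.5]
opening: 43.7
finger_force: 25.0
```

```bash
python3 - <<'E'
from h import *
P,im=snap('wrist','w14.png');s=observe();print(s['clock'],s['tool_pos'],s['opening'],s['finger_force'],s['force'])
# edge profile along bottle axis column: ring / bottle front
x=int(140+316/2.7)
for r in range(178,206): print(r,im[r,x-1:x+2].mean(0).round().astype(int),end=' | ')
print([ (r,onz(P,[[x,r]],6)[0][1].round(1)) for r in (180,185,190,195)])
E
```

```text
33.4 [519.09893472 -50.28676248  40.95256547] 43.57477196540644 25.005407575517893 [-1.75961826  0.51068495  3.96727916]
178 [48 46 43] | 179 [47 46 44] | 180 [48 47 46] | 181 [49 48 48] | 182 [51 51 50] | 183 [50 49 48] | 184 [51 49 49] | 185 [51 48 48] | 186 [50 49 48] | 187 [51 49 49] | 188 [52 51 49] | 189 [52 51 49] | 190 [51 50 49] | 191 [52 50 49] | 192 [32 31 32] | 193 [32 32 30] | 194 [78 75 66] | 195 [151 143 124] | 196 [128 122 106] | 197 [143 135 117] | 198 [138 130 114] | 199 [126 119 104] | 200 [140 133 116] | 201 [149 143 125] | 202 [82 65 48] | 203 [60 29  8] | 204 [67 37 15] | 205 [67 38 17] | [(180, np.float64(-23.2)), (185, np.float64(-27.1)), (190, np.float64(-31.1)), (195, np.float64(-35.0))]
```

Call:
{"method": "arm_command", "body": {"plan": [[0,0,0,0,0,0,0],[0,0,0,0,0,0,-0.15],[0,0,0,0,0,0,-0.3],[0,0,0,0,0,0,-0.5],[0,0,0,0,0,0,-0.7],[0,0,0,0,0,0,-0.7],[0,0,0.02,0,0,0,-0.7],[0,0,0.05,0,0,0,-0.7]]}}

```text
clock: 34.07
tool_pos: [516.8, -50.1, 74.1]
eef_rot: [-2.232, -2.205, 0.006]
force: [0.3, -0.5, 0.3]
opening: 74.7
finger_force: 0.0
```

Call:
{"method": "arm_command", "body": {"plan": [[0,0,0.07,0,0,0,-0.7],[0,0,0.07,0,0,0,-0.7],[0,0,0.07,0,0,0,-0.7],[0,0,0.07,0,0,0,-0.7],[0.036,0.05,0.014,0,0,0,-0.7],[0.036,0.05,0,0,0,0,-0.7],[0,0,0,0,0,0,-0.7],[0,0,0,0,0,0,-0.7]]}}

```text
clock: 34.73
tool_pos: [555.3, 0.5, 223.4]
eef_rot: [2.232, 2.21, 0.001]
force: [0.0, 0.1, -0.9]
opening: 74.8
finger_force: 0.0
```

```bash
python3 - <<'E'
from h import *
P,im=snap('wrist','w15.png');s=observe();print(s['clock'],s['tool_pos'],s['opening'],s['force'])
np.save('P15.npy',np.r_[P[1].ravel(),P[2]])
cv2.imwrite('pics/c15.png',cv2.resize(im[135:245,200:330][:,:,::-1],None,fx=6,fy=5.4,interpolation=cv2.INTER_CUBIC))
E
```

```text
34.7833 [ 5.54384060e+02 -1.88569515e-01  2.22752896e+02] 74.76052135782935 [0.01789278 0.09160858 0.1608061 ]
```

View pics/c15.png

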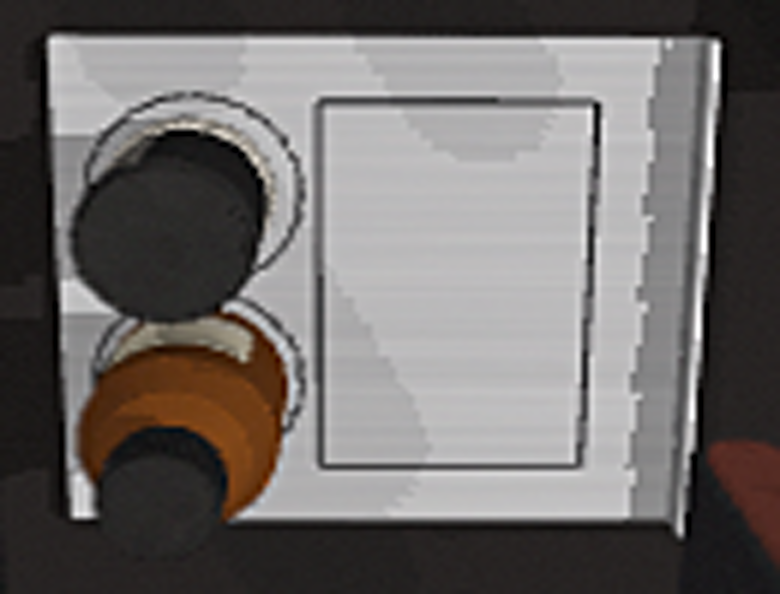

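The view matches the first one: canister top at (170,235), cap at (163,492), both upright on their own rings. One last check of everything, then hand in.

```bash
python3 - <<'E'
from h import *
for c in ('scene','top'):
    P,im=snap(c)
    for t in ['case_center','bottle_center','tape_roll','bench_timer','white_bottle']: pin(P,c,t,1)
    pin(P,c,'canister_center',5)
print(ctrl.hand_in())
E
```

```text
scene case_center 0.74 [446.  292.5   2.3] px [261. 308.]
scene bottle_center 0.51 [519.7 -48.4  48.9] px [252. 184.]
scene tape_roll 0.66 [391.1 -72.7   1.8] px [297. 191.]
scene bench_timer 0.63 [395.1  60.1   2.8] px [291. 231.]
scene white_bottle 0.49 [ 668.2 -193.4   -2.9] px [212. 148.]
scene canister_center 0.73 [479.2 108.5  34.5] px [259. 237.]
scene canister_center 0.73 [636.7 117.9  31.7] px [201. 233.]
scene canister_center 0.63 [553.6  98.6  38.1] px [232. 230.]
scene canister_center 0.6 [515.4   2.9  41.6] px [251. 201.]
top case_center 0.63 [453.8 295.4  15.1] px [139. 207.]
top white_bottle 0.66 [ 668.8 -188.9    4.3] px [324. 131.]
top canister_center 0.48 [638.3 115.2  32.1] px [211. 137.]
the job is handed in; nothing more can be done
None
```

The job is handed in at about 35 s on the robot's clock: the case lies square in the plate's outline, about 1 mm off centre, the bottle and canister stand upright on their own rings within about 3 mm of the centres, and the tape roll, timer and white bottle are where they were.

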